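# Set the cell-holder gap to the gauge mark with the thumbwheel

### The job

Roll the knurled thumbwheel of the cell holder under a fingertip until the black sliding jaw has closed towards the glass cell and its red pointer stands in line with the black line on the orange gauge clip. Turn only the wheel: do not push the jaw itself, and leave the glass cell, the vial, the white puck and the screwdriver where they are. Finish with the hand clear of everything.

Things in the scene. Friction and masses are not known exactly. Their poses are not given: they have to be found in the camera images.
- holder: cell holder fixed to the bench: grey base plate 130 (x) x 280 (y) x 18 mm, white wheel housing near its -y end, white fixed jaw near its +y end (inner face at y = 85, 52 mm high). Origin at the centre of its underside, z up; the jaw slides along y. The housing's cheeks either side of the wheel (63 mm over both in x, y -131 to -59) rise to 56 mm above the bench.
- wheel: aluminium thumbwheel with dark knurl ridges, radius 30, 16 mm wide; origin on its level axle, along the holder's x, at holder (0, -95, 40) mm; turns with the wheel. Rolling its top towards the holder's +y (towards the cell) closes the jaw, back opens it; the jaw travels half as far as the rim. It stays where it is left (friction about 1 N at the rim); several strokes are needed.
- wheel_top (a point): highest point of the rim, 70 mm above the bench, over the axle (does not turn); the wheel stands 14 mm out of the housing. Wheel, rails and jaw ride on one sprung frame that gives way downwards: about 2 N to start, then 1.2 N per mm, hard stop 6 mm down. Pressed 3 to 4 mm down is right for rolling.
- jaw: black sliding jaw, 84 (x) x 24 mm (y), up to 57 mm above the bench. Origin at bench level in the plane of its closing (+y) face; axes as the holder's. Driven by the wheel, not to be touched. It can travel from y = -5 to about +63 mm in the holder frame, past the mark: it does not stop there by itself.
- pointer (a point): middle of the thin red pointer (2 mm wide) on the jaw's +x side, in the plane of the jaw's closing face, just above the gauge clip (holder x = +54 mm, 46 mm above the bench)
- gauge: orange gauge clip, 16 (x) x 18 (y) x 20 mm, fixed on the +x edge of the base plate, elsewhere along it each time. Origin at the centre of its underside (18 mm above the bench), axes parallel to the holder's. The pointer's y in this frame starts at -55 to -20 mm and should become 0.
- mark (a point): the black line (2 mm wide, along x) across the middle of the gauge clip's top, 38 mm above the bench
- cell: glass cell with a blue cap, 12.5 x 12.5 x 47 mm, standing loose on the base plate beside the fixed jaw; origin at the centre of its underside. Leave alone.
- vial: small amber vial with white cap, 30 mm across, 55 mm high, loose on the bench on the holder's -x side; origin at the centre of its underside. Leave alone.
- puck: white ceramic reference puck, 42 mm across, 14 mm high, loose on the bench beyond the wheel end of the holder; origin at the centre of its underside. Leave alone.
- driver: screwdriver with red handle, 160 mm long, lying loose on the bench on the holder's +x side. Leave alone.

How it is judged:
By the outcome, as a careful person would: the job done as asked, in the order asked, and still so for the second after the job is handed in, with the robot touching nothing.
It also fails if it takes over 45 s, if anything falls off the work surface, if the arm or the gripper's body presses on something with over 40 N, if the wrist force passes 120 N, or if a joint passes its speed limit or range.

### The arm

A 7-joint arm with a two-finger parallel gripper is mounted at the origin on the work surface. World frame = base frame: x ahead of the robot, y to its left, z up, the work surface at z = 0. Lengths are in m, angles in rad, forces in N, time in s.
With the tool pointing down it reaches from about 0.4 to 0.85 m from the base axis. Payload 4.5 kg.
Tool frame: the origin (TCP) lies at the centre of the arm's flange, where the gripper is bolted on; the fingertips stand 166 mm ahead of it and the grasp point (between the pads) lies 147 mm ahead of it; z points along the fingers, x is the direction in which the jaws open and shut, and the axes are right-handed (so a half turn about z gives the same grasp; the last joint's range is limited). The gripper opens to 88 mm and grips with 3 to 60 N. Pads are 18 mm wide; open, the fingers measure 123 mm over their backs; the gripper's body (75 mm by 187 mm) begins 45 mm behind the grasp point.
Start: joints at [-1.179, 0.689, -0.195, 1.565, 0.157, 0.902, -0.215], TCP at [0.219, 0.585, 0.405] pointing down, gripper open.
Joint ranges: [-3.01, 3.01], [-0.46, 2.08], [-1.47, 1.51], [0.13, 2.56], [-1, 4.14], [0.04, 2.09], [-2.66, 2.66]. Speed limits (rad/s): [2.57, 2.57, 3.14, 3.14, 3.14, 3.14, 3.14].

### API

Orientations are given as a unit quaternion [w, x, y, z].
In Python, from station import monitor, eyes, ctrl gives the robot as it stands.
- The arm moves only by the tool jog_arm, never from a script. Its argument "targets" is a list of rows, each an object of numbers: "fingers": the closure, from 0 (fully open) to 1 (shut); "x", "y", "z": the shift along the world's x, y, z in mm; "rx", "ry", "rz": the turn, a rotation vector about the world's x, y, z in degrees. A call has 1 to 5 rows; each row shifts and turns the commanded pose from where the row before left it; what a row does not reach is not made up. A row lasts 1/10 s, in which the tool goes at most 50 mm and 8.59 degrees, less where a joint would pass 70% of its speed; a pose out of reach is approached as far as the arm can. A call is refused whole if a number of a shift passes 50 or a number of a turn 8.59, either way. A call with a gripper value outside its range is refused whole. The fingers move at their own pace and stop on an object; "grip_force" is the grip in N (left out, the last holds). Time passes only in rows, so rows that do not move let the fingers close. It gives the time, the measured TCP pose, the force and the opening at its end, in the units of the state.
- monitor.observe(): the state, without advancing time (a new reading comes with each control period).
- eyes.grab_frame(name): name is "scene" or "top"; returns the picture (420x560x3 uint8, red, green, blue); there is no depth.
- eyes.get_calibration(name): a dict with "mtx" (3x3 intrinsics, pixels), "dist_coeffs" ([k1, k2, p1, p2, k3] as OpenCV has them; the pictures are not rectified), "position" and "rotation" of the camera in the world. Camera axes: x right, y up, looking along -z (the intrinsics and any distortion apply to the point x, -y, -z); pixel columns grow to the right and rows downward; lengths in m; the calibration is good to about 2 mm. A picture is of the moment at which its call begins. get_calibration takes no time and is no camera call.
- ctrl.hand_in(): hands the job in, once; it reports no verdict.
The state is a dict: "time_s": time; "joints": joint angles; "joint_vel": joint speeds; "effort": joint torques, N m; "eef_pos": TCP position; "eef_rot": TCP orientation; "force": force on the tool from outside, world axes, zero at the start; "ft_torque": the same for the moment, N m; "grip_width": opening from 0.0 (shut) to 1.0 (fully open).
Only numpy, scipy, OpenCV 4.12 (cv2) and the standard library are available. Lean on these libraries where they do the work, as an engineer would, in place of code of your own. Each camera call takes 0.05 s, during which the arm holds its last target. There are 200 camera calls.

## Working session

There is one attempt and no reset: what is moved stays moved. The work goes in short steps, Python scripts to look and compute and a tool call to move; the robot and the scene stay as the last step left them, time stands still between calls to the robot, and variables do not carry over. Pictures are saved under pics/ and viewed, on a budget of 10 in all, crops included, one or two more only if the job needs it, and the job is handed in when it is done.

Besides the shell and the picture viewer there is one more tool, called in YAML: its name, and indented under it one key for each argument. jog_arm: Moves the arm, as the interface text tells. Its arguments: {"type":"object","properties":{"targets":{"type":"array"},"grip_force":{"type":"number"}},"required":["targets"]}

```bash
mkdir -p pics; ls
python3 - <<'E'
from station import monitor, eyes, ctrl
import cv2,numpy as np
for n in("scene","top"):
    f=eyes.grab_frame(n); cv2.imwrite(f"pics/{n}0.png",f[:,:,::-1])
    print(n,eyes.get_calibration(n))
s=monitor.observe();print(s)
E
```

```text
pics
scene {'mtx': array([[509.13823082,   0.        , 277.91316587],
       [  0.        , 509.13823082, 203.53457306],
       [  0.        ,   0.        ,   1.        ]]), 'dist_coeffs': array([-0.00218775,  0.        ,  0.        ,  0.        ,  0.        ]), 'position': array([ 1.29589765, -0.02773831,  0.5378466 ]), 'rotation': array([0.62618454, 0.35933948, 0.33786857, 0.60383183])}
top {'mtx': array([[499.69877107,   0.        , 281.3143061 ],
       [  0.        , 499.69877107, 207.08487879],
       [  0.        ,   0.        ,   1.        ]]), 'dist_coeffs': array([0.03651142, 0.        , 0.        , 0.        , 0.        ]), 'position': array([0.47407152, 0.03836691, 0.94930824]), 'rotation': array([-0.70468744, -0.03951661,  0.0450435 ,  0.70698311])}
{'time_s': 0.1, 'joints': array([-1.17920964,  0.68991523, -0.19456277,  1.56623441,  0.15728603,
        0.90250538, -0.21505223]), 'joint_vel': array([-1.29316398e-03, -3.47385432e-03,  1.09726748e-03, -7.28799985e-04,
       -3.17516339e-05,  9.21592436e-04,  7.36758608e-04]), 'effort': array([-3.08545277e-03, -5.28506470e+01, -1.27125911e+00, -1.53838724e+01,
       -5.25116280e-02,  2.01291754e-03,  3.81960012e-05]), 'eef_pos': array([0.21877605, 0.58514437, 0.40398315]), 'eef_rot': array([ 5.09719591e-04,  8.21602905e-01,  5.70059618e-01, -6.61725295e-04]), 'force': array([ 0.01185905, -0.55004226, -0.23029857]), 'ft_torque': array([ 0.02334968, -0.00461942,  0.03670655]), 'grip_width': 0.9984166324140309}
```

View pics/scene0.png

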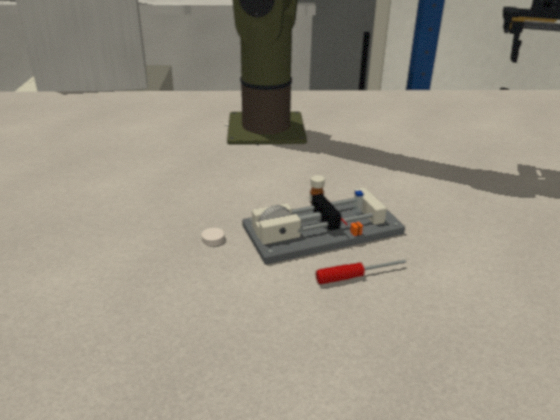

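View pics/top0.png

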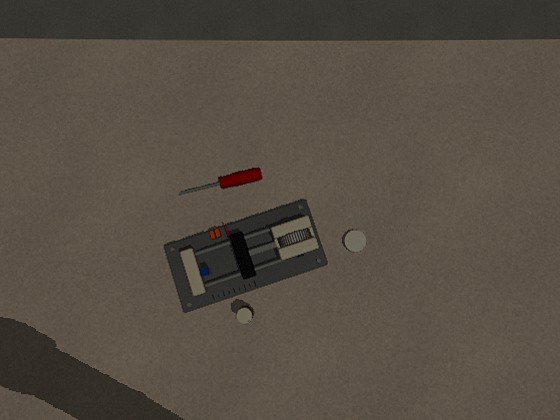

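Scene: wheel at (275,215), black jaw (325,212), orange clip (357,229), puck (213,237). Top: wheel (295,238), jaw (242,255), clip (214,233), pointer (227,229), vial (244,315), puck (355,240).

```bash
cat > h.py <<'E'
from station import monitor, eyes, ctrl
import cv2,numpy as np
from scipy.spatial.transform import Rotation as R
def cam(n):
    c=eyes.get_calibration(n); q=c["rotation"]
    return c["mtx"],c["dist_coeffs"],c["position"],R.from_quat([q[1],q[2],q[3],q[0]]).as_matrix()
def ray(n,px):
    K,d,p,M=cam(n); u=cv2.undistortPoints(np.float64(px).reshape(-1,1,2),K,d).reshape(-1,2)
    return p,(M@np.c_[u[:,0],-u[:,1],-np.ones(len(u))].T).T
def plane(n,px,z):
    p,r=ray(n,px); return p+r*((z-p[2])/r[:,2])[:,None]
def proj(n,X):
    K,d,p,M=cam(n); C=(np.atleast_2d(X)-p)@M*[1,-1,-1]
    return cv2.projectPoints(C,np.zeros(3),np.zeros(3),K,d)[0].reshape(-1,2)
def tri(ns,pxs):
    A=0;b=0
    for n,x in zip(ns,pxs):
        p,r=ray(n,x); r=r[0]/np.linalg.norm(r[0]); P=np.eye(3)-np.outer(r,r); A=A+P;b=b+P@p
    return np.linalg.solve(A,b)
E
cat > m.py <<'E'
from h import *
import sys
t=cv2.imread("pics/top0.png"); s=cv2.imread("pics/scene0.png")
def orange(im):
    h=cv2.cvtColor(im,cv2.COLOR_BGR2HSV); return cv2.inRange(h,(4,150,70),(14,255,255))
# base plate: darker/neutral than bench in top; filled outline
h=cv2.cvtColor(t,cv2.COLOR_BGR2HSV); 
b,g,r=[t[:,:,i].astype(int) for i in range(3)]
m=((r-b)<6).astype(np.uint8)*255; m[:190]=0;m[320:]=0;m[:,:150]=0;m[:,340:]=0
m=cv2.morphologyEx(m,cv2.MORPH_OPEN,np.ones((3,3)))
c=max(cv2.findContours(m,0,2)[0],key=cv2.contourArea); rect=cv2.minAreaRect(c); bx=cv2.boxPoints(rect)
P=plane("top",bx,.018); print(bx,"\n",P,np.linalg.norm(np.diff(P,axis=0),axis=1))
print("plate top ctr",P.mean(0))
for n,im in(("top",t),("scene",s)):
    k,l,st,ce=cv2.connectedComponentsWithStats(orange(im)); print(n,[(list(st[i]),ce[i].round(2)) for i in range(1,k) if st[i][4]>4])
a=cv2.resize(t[190:320,155:335],None,fx=4.4,fy=4.4,interpolation=cv2.INTER_CUBIC); a=cv2.convertScaleAbs(a,alpha=1.8)
cv2.imwrite("pics/tc.png",a)
a=cv2.resize(s[170:260,240:410],None,fx=4.7,fy=4.7,interpolation=cv2.INTER_CUBIC); cv2.imwrite("pics/sc.png",a)
E
python3 m.py
```

```text
[[161.60002 245.80002]
 [305.30002 197.90002]
 [327.40002 264.2    ]
 [183.70001 312.1    ]] 
 [[ 0.51442643  0.25288563  0.018     ]
 [ 0.60331812 -0.01433812  0.018     ]
 [ 0.47927975 -0.05407452  0.018     ]
 [ 0.39371424  0.20953408  0.018     ]] [0.28162078 0.13024784 0.27714788]
plate top ctr [0.49768464 0.09850177 0.018     ]
top [([np.int32(215), np.int32(228), np.int32(6), np.int32(10), np.int32(36)], array([217.14, 232.33])), ([np.int32(210), np.int32(230), np.int32(5), np.int32(9), np.int32(32)], array([211.97, 234.22]))]
scene [([np.int32(311), np.int32(189), np.int32(11), np.int32(6), np.int32(47)], array([316.13, 191.09])), ([np.int32(350), np.int32(222), np.int32(13), np.int32(14), np.int32(136)], array([356.13, 228.34]))]
```

View pics/tc.png

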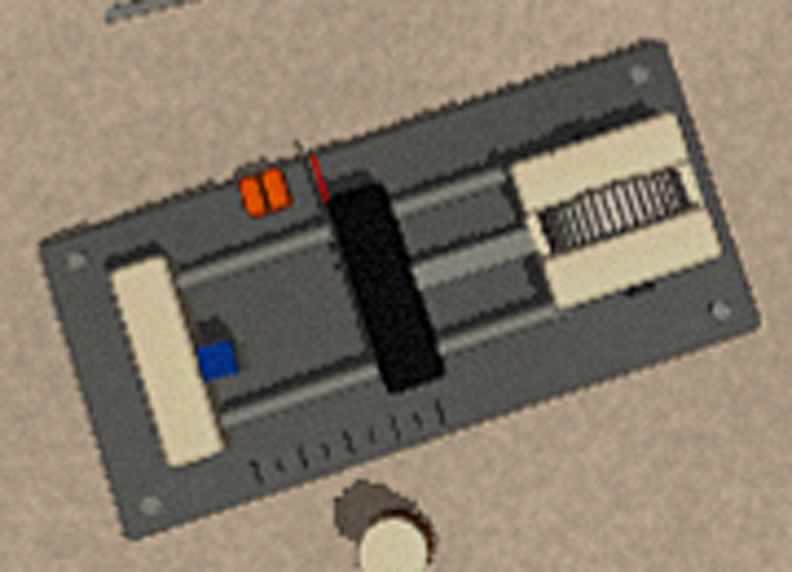

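View pics/sc.png

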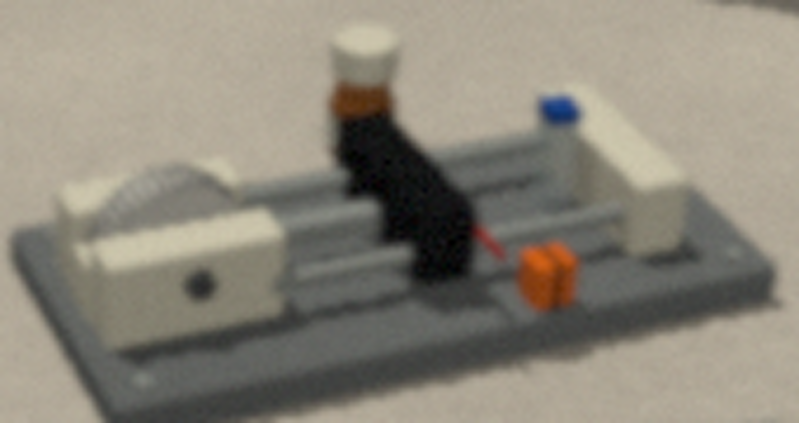

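Top crop: plate fully visible, wheel centre ≈ (295.5,238.4), clip line ≈ (214.6,233.2), red pointer ≈ (227.7,230.5). Scene crop shows the pointer ≈ (343.8,221.5) and the clip to its right, so the jaw has to move towards +y.

```bash
cat > g.py <<'E'
from h import *
yh=np.array([-.313,.950,0]);yh/=np.linalg.norm(yh);xh=np.array([yh[1],-yh[0],0]);O=np.array([.4977,.0985,0])
def H(p): d=np.asarray(p)-O; return np.round(np.array([d@xh,d@yh,d[2]])*1e3,1)
def meas(t,s,v=True):
    out={}
    for n,im in(("top",t),("scene",s)):
        i=im.astype(float);b,g,r=i[:,:,0],i[:,:,1],i[:,:,2]
        gz=proj(n,O+xh*.054+.038*np.array([0,0,1])).mean(0)
        sat=r-np.maximum(g,b)
        yy,xx=np.mgrid[:420,:560]
        # restrict to strip near plate +x edge: holder x 44..64
        P=plane(n,np.c_[xx.ravel(),yy.ravel()].astype(float),.042)-O
        hx=(P@xh).reshape(420,560);hy=(P@yh).reshape(420,560)
        strip=(abs(hx-.054)<.012)&(abs(hy)<.1)
        hue=(g-b)/(sat+g-np.minimum(g,b)+1e-6)
        bright=r.max()
        hsv=cv2.cvtColor(im,cv2.COLOR_BGR2HSV)
        o=strip&(cv2.inRange(hsv,(5,120,50),(16,255,255))>0)
        rd=strip&(sat>25)&((g-b)<0.12*r)
        for k,m in(("orange",o),("red",rd)):
            w=np.where(m,sat,0)
            if m.sum()==0: print(n,k,"none");continue
            c=np.array([(w*xx).sum(),(w*yy).sum()])/w.sum(); out[n,k]=c
            if v: print(n,k,m.sum(),c.round(2),"holder",H(plane(n,c,.038 if k=="orange" else .046)[0]))
    for k in("orange","red"):
        if (("top",k) in out) and (("scene",k) in out): print("tri",k,H(tri(["top","scene"],[out["top",k],out["scene",k]])))
    return out
E
python3 - <<'E'
from g import *
t=cv2.imread("pics/top0.png"); s=cv2.imread("pics/scene0.png"); meas(t,s)
print("wheel top view",H(plane("top",[[295.5,238.4]],.066)[0]), "scene rim top",H(tri(["top","scene"],[[295.5,238.4],[240+172/4.7,170+163/4.7]])))
print("expected wheel_top world",O-.095*yh, "yaw",np.degrees(np.arctan2(yh[1],yh[0])))
for nm,px,z in(("housing corners",[(155+515/4.4,190+163/4.4),(155+672/4.4,190+113/4.4),(155+720/4.4,190+250/4.4),(155+558/4.4,190+306/4.4)],.056),("fixed jaw",[(155+168/4.4,190+258/4.4),(155+225/4.4,190+453/4.4)],.052),("jaw face",[(155+330/4.4,190+192/4.4),(155+390/4.4,190+390/4.4)],.057)):
    print(nm,[H(p) for p in plane("top",px,z)])
E
```

```text
top orange 84 [214.58 233.23] holder [53.4 39.6 38. ]
top red 20 [227.13 229.89] holder [51.1 15.5 46. ]
scene orange 54 [355.59 224.45] holder [54.1 35.8 38. ]
scene red 21 [347.63 222.62] holder [54.7 18.8 46. ]
tri orange [52.8 38.4 36.7]
tri red [52.3 17.6 44.7]
wheel top view [ -3.4 -95.9  66. ] scene rim top [ -3.5 -95.   73.2]
expected wheel_top world [0.52742803 0.00827116 0.        ] yaw 108.23569146161928
housing corners [array([ 29.6, -63. ,  56. ]), array([  28.7, -130.3,   56. ]), array([ -30.2, -130.7,   56. ]), array([-30.9, -61.3,  56. ])]
fixed jaw [array([37.7, 82.7, 52. ]), array([-44.1,  84.1,  52. ])]
jaw face [array([42. , 11.9, 57. ]), array([-41.3,  13.3,  57. ])]
```

jog_arm:
  targets:
    - {"x": 20.8,"y": -39.4,"rz": 2.58,"fingers": 1}
    - {"x": 20.8,"y": -39.4,"rz": 2.58,"fingers": 1}
    - {"x": 20.8,"y": -39.4,"rz": 2.58,"fingers": 1}
    - {"x": 20.8,"y": -39.4,"rz": 2.58,"fingers": 1}
    - {"x": 20.8,"y": -39.4,"rz": 2.58,"fingers": 1}
  grip_force: 20

```text
validation failed for argument at $.ta...
```

jog_arm:
  targets:
    - {"x": 20.8,"y": -39.4,"rz": 2.58,"fingers": 1}
    - {"x": 20.8,"y": -39.4,"rz": 2.58,"fingers": 1}
    - {"x": 20.8,"y": -39.4,"rz": 2.58,"fingers": 1}
    - {"x": 20.8,"y": -39.4,"rz": 2.58,"fingers": 1}
    - {"x": 20.8,"y": -39.4,"rz": 2.58,"fingers": 1}

```text
validation failed for argument at $.ta...
```

jog_arm:
  targets:
    - {"x": 20.8,"y": -39.4,"rz": 2.58,"fingers": 1}
    - {"x": 20.8,"y": -39.4,"rz": 2.58,"fingers": 1}
    - {"x": 20.8,"y": -39.4,"rz": 2.58,"fingers": 1}
    - {"x": 20.8,"y": -39.4,"rz": 2.58,"fingers": 1}
    - {"x": 20.8,"y": -39.4,"rz": 2.58,"fingers": 1}

```text
validation failed for argument at $.ta...
```

jog_arm:
  targets:
    - {"z": -40,"fingers": 1}
    - {"z": -40,"fingers": 1}
    - {"z": -40,"fingers": 1}
    - {"z": -10,"fingers": 1}
    - {"fingers": 1}

```text
validation failed for argument at $.ta...
```

jog_arm:
  targets:
    - {"fingers": 1.0,"x": 20.8,"y": -39.4,"z": 0.0,"rx": 0.0,"ry": 0.0,"rz": 2.58}
  grip_force: 20

```text
time_s: 0.2
eef_pos: [0.2354, 0.5498, 0.4043]
eef_rot: [-0.003, 0.806, 0.592, 0.0]
force: [-0.2, -0.1, -0.0]
grip_width: 0.934
```

All seven keys are needed in each row. The refused calls moved nothing.

jog_arm:
  targets:
    - {"fingers": 1,"x": 20.8,"y": -39.4,"z": 0,"rx": 0,"ry": 0,"rz": 2.58}
    - {"fingers": 1,"x": 20.8,"y": -39.4,"z": 0,"rx": 0,"ry": 0,"rz": 2.58}
    - {"fingers": 1,"x": 20.8,"y": -39.4,"z": 0,"rx": 0,"ry": 0,"rz": 2.58}
    - {"fingers": 1,"x": 20.8,"y": -39.4,"z": 0,"rx": 0,"ry": 0,"rz": 2.58}
    - {"fingers": 1,"x": 20.8,"y": -39.4,"z": 0,"rx": 0,"ry": 0,"rz": 2.58}

```text
time_s: 0.7
eef_pos: [0.3442, 0.3473, 0.4045]
eef_rot: [0.0, 0.737, 0.676, -0.0]
force: [0.4, -0.1, -0.2]
grip_width: 0.48
```

jog_arm:
  targets:
    - {"fingers": 1,"x": 20.8,"y": -39.4,"z": 0,"rx": 0,"ry": 0,"rz": 2.58}
    - {"fingers": 1,"x": 20.8,"y": -39.4,"z": 0,"rx": 0,"ry": 0,"rz": 2.58}
    - {"fingers": 1,"x": 20.8,"y": -39.4,"z": 0,"rx": 0,"ry": 0,"rz": 2.58}
    - {"fingers": 1,"x": 20.8,"y": -39.4,"z": 0,"rx": 0,"ry": 0,"rz": 2.58}
    - {"fingers": 1,"x": 20.8,"y": -39.4,"z": 0,"rx": 0,"ry": 0,"rz": 2.58}

```text
time_s: 1.2
eef_pos: [0.4482, 0.1502, 0.4046]
eef_rot: [-0.0, 0.656, 0.755, -0.0]
force: [1.5, 0.1, -0.1]
grip_width: 0.025
```

jog_arm:
  targets:
    - {"fingers": 1,"x": 20.8,"y": -39.4,"z": 0,"rx": 0,"ry": 0,"rz": 2.58}
    - {"fingers": 1,"x": 20.8,"y": -39.4,"z": 0,"rx": 0,"ry": 0,"rz": 2.58}
    - {"fingers": 1,"x": 20.8,"y": -39.4,"z": 0,"rx": 0,"ry": 0,"rz": 2.58}
    - {"fingers": 1,"x": 20.8,"y": -39.4,"z": 0,"rx": 0,"ry": 0,"rz": 2.58}
    - {"fingers": 1,"x": 0,"y": 0,"z": 0,"rx": 0,"ry": 0,"rz": 0}

```text
time_s: 1.7
eef_pos: [0.5328, -0.013, 0.4038]
eef_rot: [0.001, 0.591, 0.807, -0.002]
force: [-0.2, -0.2, -1.4]
grip_width: 0.002
```

jog_arm:
  targets:
    - {"fingers": 1,"x": 0,"y": 0,"z": -40,"rx": 0,"ry": 0,"rz": 0}
    - {"fingers": 1,"x": 0,"y": 0,"z": -40,"rx": 0,"ry": 0,"rz": 0}
    - {"fingers": 1,"x": 0,"y": 0,"z": -40,"rx": 0,"ry": 0,"rz": 0}
    - {"fingers": 1,"x": 0,"y": 0,"z": -20,"rx": 0,"ry": 0,"rz": 0}
    - {"fingers": 1,"x": 0,"y": 0,"z": 0,"rx": 0,"ry": 0,"rz": 0}

```text
time_s: 2.2
eef_pos: [0.5294, -0.0049, 0.2621]
eef_rot: [-0.003, 0.586, 0.81, -0.002]
force: [-0.4, 0.2, 0.6]
grip_width: 0.006
```

Run:
```python
from h import *
f=eyes.grab_frame("top");g=eyes.grab_frame("scene")
cv2.imwrite("pics/t1.png",f[:,:,::-1]);cv2.imwrite("pics/s1.png",g[:,:,::-1])
a=cv2.resize(g[90:260,190:420,::-1],None,fx=3.4,fy=3.4,interpolation=cv2.INTER_CUBIC);cv2.imwrite("pics/s1c.png",a)
s=monitor.observe();print(s["time_s"],s["eef_pos"],s["eef_rot"],s["force"],s["grip_width"])
```

```text
2.3 [ 0.53084787 -0.0049255   0.26499892] [-2.67299462e-04  5.86089924e-01  8.10245968e-01  3.27523673e-05] [ 0.2809643   0.25940423 -0.14360975] 0.0019257585134829643
```

View pics/s1c.png

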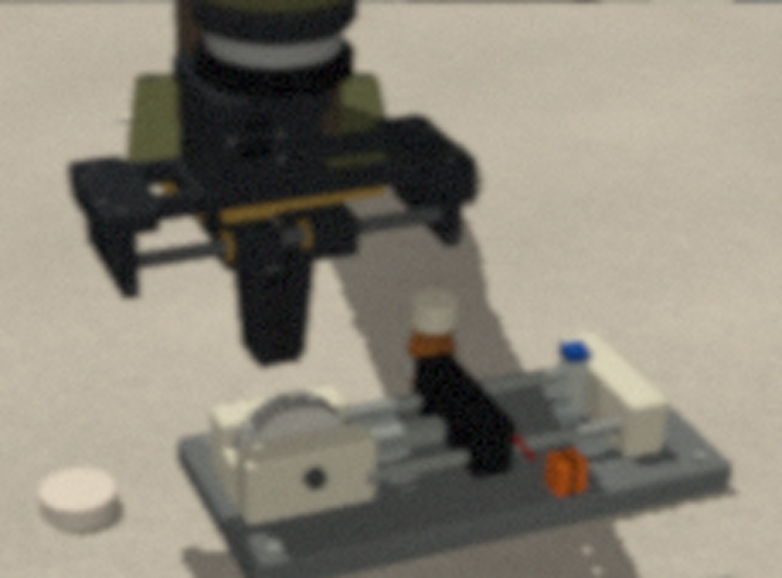

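The shut fingertip sits above the housing, with its tip at crop (273,360). The pointer is at (523,446) and the clip at (567,472), both unchanged. Lowering onto the wheel.

jog_arm:
  targets:
    - {"fingers": 1,"x": 0,"y": 0,"z": -20,"rx": 0,"ry": 0,"rz": 0}
    - {"fingers": 1,"x": 0,"y": 0,"z": -6,"rx": 0,"ry": 0,"rz": 0}
    - {"fingers": 1,"x": 0,"y": 0,"z": -4,"rx": 0,"ry": 0,"rz": 0}
    - {"fingers": 1,"x": 0,"y": 0,"z": -2,"rx": 0,"ry": 0,"rz": 0}
    - {"fingers": 1,"x": 0,"y": 0,"z": 0,"rx": 0,"ry": 0,"rz": 0}

```text
time_s: 2.8
eef_pos: [0.5311, -0.0055, 0.2336]
eef_rot: [0.0, 0.586, 0.81, 0.0]
force: [-1.0, -0.6, 4.2]
grip_width: 0.004
```

jog_arm:
  targets:
    - {"fingers": 1,"x": 0,"y": 0,"z": -1,"rx": 0,"ry": 0,"rz": 0}
    - {"fingers": 1,"x": -1.6,"y": 4.8,"z": 0,"rx": 0,"ry": 0,"rz": 0}
    - {"fingers": 1,"x": -1.6,"y": 4.8,"z": 0,"rx": 0,"ry": 0,"rz": 0}
    - {"fingers": 1,"x": -1.6,"y": 4.8,"z": 0,"rx": 0,"ry": 0,"rz": 0}
    - {"fingers": 1,"x": -1.6,"y": 4.8,"z": 0,"rx": 0,"ry": 0,"rz": 0}

```text
time_s: 3.3
eef_pos: [0.5249, 0.0132, 0.2329]
eef_rot: [0.001, 0.587, 0.81, 0.0]
force: [-0.2, -1.5, 6.7]
grip_width: 0.01
```

jog_arm:
  targets:
    - {"fingers": 1,"x": -1.6,"y": 4.8,"z": 0,"rx": 0,"ry": 0,"rz": 0}
    - {"fingers": 1,"x": 0,"y": 0,"z": 0,"rx": 0,"ry": 0,"rz": 0}
    - {"fingers": 1,"x": 0,"y": 0,"z": 0,"rx": 0,"ry": 0,"rz": 0}

```text
time_s: 3.6
eef_pos: [0.523, 0.0191, 0.2328]
eef_rot: [0.0, 0.586, 0.81, 0.001]
force: [-0.8, 1.7, 5.0]
grip_width: 0.006
```

```bash
cat > look.py <<'E'
from g import *
import sys
k=sys.argv[1]
t=eyes.grab_frame("top")[:,:,::-1].copy();s=eyes.grab_frame("scene")[:,:,::-1].copy()
cv2.imwrite(f"pics/t{k}.png",t);cv2.imwrite(f"pics/s{k}.png",s); meas(t,s)
q=monitor.observe();print(q["time_s"],q["eef_pos"].round(4),"tip holder",H(q["eef_pos"]-[0,0,.166]),q["force"].round(1))
E
python3 look.py 2
```

```text
top orange 89 [214.67 233.33] holder [53.1 39.5 38. ]
top red 17 [220.39 232.28] holder [50.9 28.4 46. ]
scene orange 55 [355.27 224.62] holder [54.5 35.  38. ]
scene red 14 [350.47 221.57] holder [53.4 25.1 46. ]
tri orange [52.5 38.1 36.2]
tri red [50.7 27.8 43.8]
3.7 [0.5229 0.0191 0.2327] tip holder [ -0.9 -83.3  66.7] [-1.3  1.9  6. ]
```

The jaw moved about 12.9 mm for roughly 25 mm of rim travel, and about 11 mm remains. Lifting, going back, and making a second, shorter stroke.

jog_arm:
  targets:
    - {"fingers": 1,"x": 0,"y": 0,"z": 14,"rx": 0,"ry": 0,"rz": 0}
    - {"fingers": 1,"x": 0,"y": 0,"z": 0,"rx": 0,"ry": 0,"rz": 0}
    - {"fingers": 1,"x": 3.5,"y": -10.5,"z": 0,"rx": 0,"ry": 0,"rz": 0}
    - {"fingers": 1,"x": 3.5,"y": -10.5,"z": 0,"rx": 0,"ry": 0,"rz": 0}
    - {"fingers": 1,"x": 0,"y": 0,"z": 0,"rx": 0,"ry": 0,"rz": 0}

```text
time_s: 4.2
eef_pos: [0.5303, -0.0055, 0.2452]
eef_rot: [0.0, 0.588, 0.809, -0.001]
force: [-0.4, -1.2, -0.7]
grip_width: 0.007
```

jog_arm:
  targets:
    - {"fingers": 1,"x": 0,"y": 0,"z": -7,"rx": 0,"ry": 0,"rz": 0}
    - {"fingers": 1,"x": 0,"y": 0,"z": -4,"rx": 0,"ry": 0,"rz": 0}
    - {"fingers": 1,"x": 0,"y": 0,"z": -3,"rx": 0,"ry": 0,"rz": 0}
    - {"fingers": 1,"x": 0,"y": 0,"z": 0,"rx": 0,"ry": 0,"rz": 0}

```text
time_s: 4.6
eef_pos: [0.5299, -0.0024, 0.2316]
eef_rot: [0.0, 0.586, 0.81, -0.0]
force: [-1.1, -1.1, 7.4]
grip_width: 0.005
```

```bash
python3 look.py 3
```

```text
top orange 87 [214.64 233.36] holder [53.1 39.6 38. ]
top red 14 [220.53 232.49] holder [50.4 28.2 46. ]
scene orange 53 [355.32 224.7 ] holder [54.7 35.  38. ]
scene red 13 [350.32 222.51] holder [56.  23.5 46. ]
tri orange [52.5 38.2 36. ]
tri red [50.4 27.8 41.7]
4.7 [ 0.5298 -0.0024  0.2319] tip holder [  -1.  -105.8   65.9] [-0.5 -1.2  7.3]
```

jog_arm:
  targets:
    - {"fingers": 1,"x": -1.3,"y": 4,"z": 0.5,"rx": 0,"ry": 0,"rz": 0}
    - {"fingers": 1,"x": -1.3,"y": 4,"z": 0,"rx": 0,"ry": 0,"rz": 0}
    - {"fingers": 1,"x": -1.3,"y": 4,"z": 0,"rx": 0,"ry": 0,"rz": 0}
    - {"fingers": 1,"x": -1.3,"y": 4,"z": 0,"rx": 0,"ry": 0,"rz": 0}
    - {"fingers": 1,"x": 0,"y": 0,"z": 0,"rx": 0,"ry": 0,"rz": 0}

```text
time_s: 5.2
eef_pos: [0.5243, 0.0144, 0.2325]
eef_rot: [-0.0, 0.586, 0.811, -0.0]
force: [-0.7, 0.3, 6.4]
grip_width: 0.006
```

```bash
python3 look.py 4
python3 - <<'E'
import cv2,numpy as np
t=cv2.imread("pics/t4.png")[215:250,190:250];s=cv2.imread("pics/s4.png")[205:245,325:385]
f=lambda a:cv2.convertScaleAbs(cv2.resize(a,(600,int(a.shape[0]*10)),interpolation=cv2.INTER_CUBIC)[:300],alpha=1.5)
cv2.imwrite("pics/c4.png",np.vstack([f(t),f(s)]))
E
```

```text
top orange 79 [214.48 233.36] holder [53.2 39.8 38. ]
top red 11 [215.76 234.62] holder [49.5 37.6 46. ]
scene orange 60 [355.07 224.53] holder [54.1 34.8 38. ]
scene red 15 [354.41 221.15] holder [54.5 32.4 46. ]
tri orange [52.4 38.2 36.4]
tri red [49.3 36.9 41.9]
5.3 [0.5243 0.0144 0.2324] tip holder [ -1.1 -88.2  66.4] [-1.4  0.5  6.3]
```

View pics/c4.png

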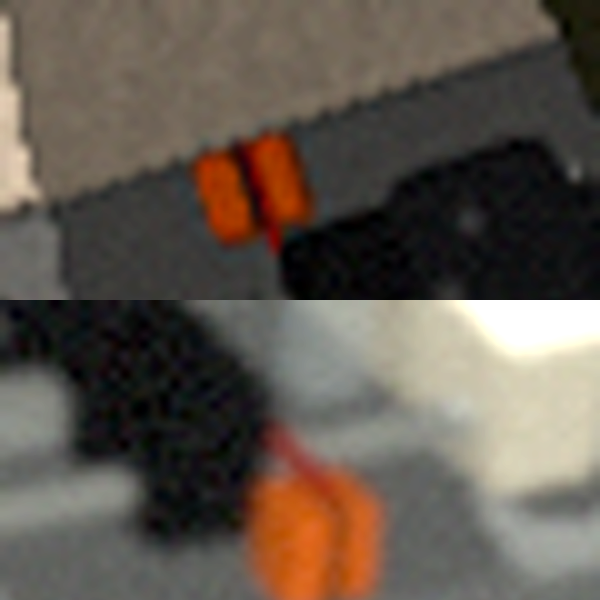

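Zoom: in the top view the red pointer lies just right of the black line (by about 1 px) and overlaps the clip's right half. In the scene view it still meets the left half of the clip. About 2 mm remains. Refining with averaged frames before the last roll.

```bash
cat > fine.py <<'E'
from g import *
def fine(names=("top","scene"),N=8,rx=(.0435,.0465)):
    ys=np.arange(.01,.065,.00025)
    for n in names:
        im=np.mean([eyes.grab_frame(n).astype(np.float32) for _ in range(N)],0)
        np.save(f"pics/{n}_avg.npy",im)
        def prof(x0,x1,z):
            xs=np.linspace(x0,x1,9); acc=0
            for x in xs:
                uv=proj(n,O+x*xh+ys[:,None]*yh+[0,0,z]).astype(np.float32)
                acc=acc+cv2.remap(im,uv[None,:,0].copy(),uv[None,:,1].copy(),cv2.INTER_LINEAR)[0]
            return acc/len(xs)
        a=prof(*rx,.046); red=a[:,0]-np.maximum(a[:,1],a[:,2]); 
        i=red.argmax(); w=np.where(abs(ys-ys[i])<.004,np.clip(red-.3*red[i],0,None),0); yr=(w*ys).sum()/w.sum()
        b=prof(.050,.058,.038); o=b[:,0]-b[:,2]
        on=np.where(o>.5*o.max())[0]; e=(ys[on[0]],ys[on[-1]]); mid=sum(e)/2
        k=abs(ys-mid)<.0045; d=np.where(k,o[k].max()-o,0); d=np.clip(d-.4*d.max(),0,None); yl=(d*ys).sum()/d.sum()
        print(n,"red peak %.0f y %.2f"%(red[i],yr*1e3),"clip edges %.1f %.1f mid %.2f line %.2f"%(e[0]*1e3,e[1]*1e3,mid*1e3,yl*1e3),"ptr-line %.2f"%((yr-yl)*1e3))
if __name__=="__main__": fine()
E
python3 fine.py
python3 - <<'E'
import sys; sys.path.insert(0,'.')
from fine import *
for k in("0","2","3"):   # same estimator on earlier single frames
    print(k)
    class E: 
        def grab_frame(self,n): return cv2.imread(f"pics/{n if k=='0' else n[0]}{k}.png")[:,:,::-1].copy()
        def get_calibration(self,n): return E0.get_calibration(n)
    import h,fine as F
    E0=eyes; F.eyes=E(); F.fine(N=1)
    F.fine(("top",),N=1,rx=(.046,.058))
E
```

```text
top red peak 63 y 36.31 clip edges 30.8 48.5 mid 39.63 line 39.63 ptr-line -3.32
scene red peak 40 y 33.59 clip edges 24.3 46.3 mid 35.25 line 38.29 ptr-line -4.71
0
top red peak 72 y 15.61 clip edges 15.5 48.5 mid 32.00 line 28.94 ptr-line -13.33
scene red peak 61 y 14.25 clip edges 26.5 46.3 mid 36.38 line 38.61 ptr-line -24.36
top red peak 79 y 44.41 clip edges 15.5 48.5 mid 32.00 line 28.94 ptr-line 15.47
2
top red peak 61 y 29.77 clip edges 29.0 48.5 mid 38.75 line 39.88 ptr-line -10.11
scene red peak 42 y 24.97 clip edges 25.3 46.3 mid 35.75 line 38.27 ptr-line -13.30
top red peak 72 y 44.41 clip edges 29.0 48.5 mid 38.75 line 39.88 ptr-line 4.53
3
top red peak 61 y 29.75 clip edges 29.0 48.5 mid 38.75 line 39.90 ptr-line -10.14
scene red peak 32 y 24.33 clip edges 25.0 46.5 mid 35.75 line 38.22 ptr-line -13.89
top red peak 73 y 44.41 clip edges 29.0 48.5 mid 38.75 line 39.90 ptr-line 4.51
```

The frame is pressed down about 4 mm here, which biases the pointer height. I'll lift off and measure with it released.

jog_arm:
  targets:
    - {"fingers": 1,"x": 0,"y": 0,"z": 14,"rx": 0,"ry": 0,"rz": 0}
    - {"fingers": 1,"x": 0,"y": 0,"z": 0,"rx": 0,"ry": 0,"rz": 0}
    - {"fingers": 1,"x": 2,"y": -6,"z": 0,"rx": 0,"ry": 0,"rz": 0}
    - {"fingers": 1,"x": 0,"y": 0,"z": 0,"rx": 0,"ry": 0,"rz": 0}

```text
time_s: 6.5
eef_pos: [0.5266, 0.0064, 0.2456]
eef_rot: [-0.0, 0.587, 0.81, -0.001]
force: [-1.0, -0.9, 1.1]
grip_width: -0.001
```

```bash
python3 look.py 5
python3 - <<'E'
import sys; sys.path.insert(0,'.')
from fine import *
fine(); fine(N=3,rx=(.0425,.045));fine(N=3,rx=(.045,.048))
def f(n,x0,y0):
    a=np.load(f"pics/{n}_avg.npy")[y0:y0+24,x0:x0+32,::-1]
    return cv2.convertScaleAbs(cv2.resize(a,(768,288) if 0 else (400,300),interpolation=cv2.INTER_CUBIC),alpha=1.6)
cv2.imwrite("pics/c5.png",np.hstack([f("top",202,224),f("scene",338,212)]))
E
```

```text
top orange 79 [214.51 233.33] holder [53.2 39.8 38. ]
top red 13 [215.04 233.82] holder [51.2 38.4 46. ]
scene orange 60 [355.15 224.48] holder [54. 35. 38.]
scene red 13 [356.41 220.48] holder [53.8 36.9 46. ]
tri orange [52.5 38.2 36.5]
tri red [51.4 38.4 44.2]
6.6 [0.5265 0.0071 0.2456] tip holder [ -1.3 -95.9  79.6] [-0.3 -0.6  0.3]
top red peak 64 y 36.72 clip edges 30.8 48.5 mid 39.63 line 39.77 ptr-line -3.05
scene red peak 46 y 36.40 clip edges 24.5 46.3 mid 35.38 line 38.18 ptr-line -1.78
top red peak 60 y 37.41 clip edges 30.8 48.5 mid 39.63 line 39.77 ptr-line -2.36
scene red peak 46 y 36.43 clip edges 24.5 46.3 mid 35.38 line 38.15 ptr-line -1.72
top red peak 69 y 43.93 clip edges 30.8 48.5 mid 39.63 line 39.77 ptr-line 4.17
scene red peak 46 y 36.49 clip edges 24.5 46.3 mid 35.38 line 38.19 ptr-line -1.70
```

View pics/c5.png

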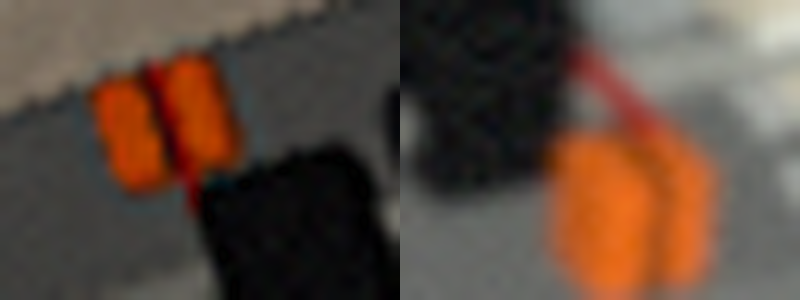

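With the frame released, the top crop shows the red pointer just right of the black line, and the scene crop shows it slightly left of the line. The estimates are -1.4 to -2.4 mm (top) and -1.75 mm (scene). Rolling about 3.4 mm of rim.

jog_arm:
  targets:
    - {"fingers": 1,"x": 0,"y": 0,"z": -8,"rx": 0,"ry": 0,"rz": 0}
    - {"fingers": 1,"x": 0,"y": 0,"z": -3,"rx": 0,"ry": 0,"rz": 0}
    - {"fingers": 1,"x": 0,"y": 0,"z": -2.2,"rx": 0,"ry": 0,"rz": 0}
    - {"fingers": 1,"x": 0,"y": 0,"z": 0,"rx": 0,"ry": 0,"rz": 0}
    - {"fingers": 1,"x": 0,"y": 0,"z": 0,"rx": 0,"ry": 0,"rz": 0}

```text
time_s: 8.5
eef_pos: [0.5267, 0.0075, 0.2332]
eef_rot: [0.0, 0.586, 0.81, 0.0]
force: [0.4, 0.5, 5.6]
grip_width: 0.005
```

jog_arm:
  targets:
    - {"fingers": 1,"x": -0.6,"y": 1.6,"z": 0,"rx": 0,"ry": 0,"rz": 0}
    - {"fingers": 1,"x": -0.5,"y": 1.6,"z": 0,"rx": 0,"ry": 0,"rz": 0}
    - {"fingers": 1,"x": 0,"y": 0,"z": 0,"rx": 0,"ry": 0,"rz": 0}
    - {"fingers": 1,"x": 0,"y": 0,"z": 0,"rx": 0,"ry": 0,"rz": 0}

```text
time_s: 8.9
eef_pos: [0.5257, 0.0106, 0.2333]
eef_rot: [0.0, 0.586, 0.81, -0.0]
force: [-0.5, -1.1, 5.5]
grip_width: 0.003
```

jog_arm:
  targets:
    - {"fingers": 1,"x": 0,"y": 0,"z": 14,"rx": 0,"ry": 0,"rz": 0}
    - {"fingers": 1,"x": 0,"y": 0,"z": 0,"rx": 0,"ry": 0,"rz": 0}
    - {"fingers": 1,"x": 0,"y": 0,"z": 0,"rx": 0,"ry": 0,"rz": 0}

```text
time_s: 9.2
eef_pos: [0.5255, 0.0106, 0.2468]
eef_rot: [-0.0, 0.586, 0.81, 0.0]
force: [-0.0, -0.4, 0.1]
grip_width: 0.005
```

```bash
python3 look.py 6
python3 - <<'E'
import sys; sys.path.insert(0,'.')
from fine import *
fine(); fine(N=3,rx=(.0425,.045))
def f(n,x0,y0):
    a=np.load(f"pics/{n}_avg.npy")[y0:y0+24,x0:x0+32,::-1]
    return cv2.convertScaleAbs(cv2.resize(a,(400,300),interpolation=cv2.INTER_CUBIC),alpha=1.6)
cv2.imwrite("pics/c6.png",np.hstack([f("top",202,224),f("scene",338,212)]))
E
```

```text
top orange 90 [214.54 233.28] holder [53.3 39.7 38. ]
top red 8 [214.67 234.78] holder [49.8 39.5 46. ]
scene orange 60 [355.12 224.48] holder [54. 35. 38.]
scene red 14 [356.99 220.33] holder [53.7 38.1 46. ]
tri orange [52.5 38.1 36.6]
tri red [50.2 40.  43.5]
9.3 [0.5253 0.0106 0.2465] tip holder [ -1.3 -92.1  80.5] [ 0.8 -0.2  0.1]
top red peak 68 y 39.13 clip edges 30.8 48.5 mid 39.63 line 39.95 ptr-line -0.82
scene red peak 47 y 37.97 clip edges 24.5 46.3 mid 35.38 line 38.09 ptr-line -0.13
top red peak 65 y 39.40 clip edges 30.8 48.5 mid 39.63 line 39.94 ptr-line -0.53
scene red peak 45 y 37.87 clip edges 24.8 46.0 mid 35.38 line 38.16 ptr-line -0.29
```

View pics/c6.png

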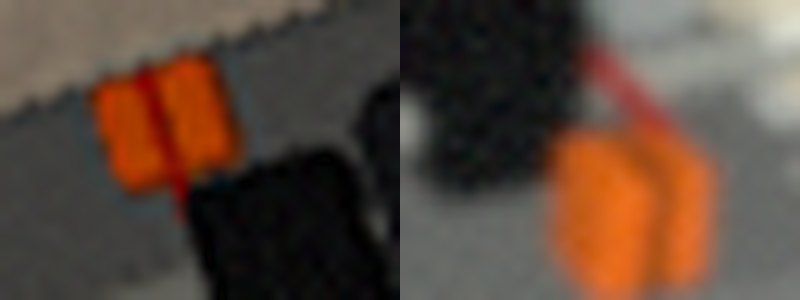

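The pointer now covers the black line in the top view and meets its end in the scene view. The residual is about -0.2 to -0.8 mm and both views agree on the sign. One small nudge of 0.8 mm rim, then clear.

jog_arm:
  targets:
    - {"fingers": 1,"x": 0,"y": 0,"z": -8,"rx": 0,"ry": 0,"rz": 0}
    - {"fingers": 1,"x": 0,"y": 0,"z": -3,"rx": 0,"ry": 0,"rz": 0}
    - {"fingers": 1,"x": 0,"y": 0,"z": -3,"rx": 0,"ry": 0,"rz": 0}
    - {"fingers": 1,"x": 0,"y": 0,"z": 0,"rx": 0,"ry": 0,"rz": 0}
    - {"fingers": 1,"x": 0,"y": 0,"z": 0,"rx": 0,"ry": 0,"rz": 0}

```text
time_s: 10.9
eef_pos: [0.5255, 0.0107, 0.2332]
eef_rot: [0.0, 0.586, 0.81, -0.0]
force: [-1.4, -0.1, 5.5]
grip_width: 0.004
```

jog_arm:
  targets:
    - {"fingers": 1,"x": -0.3,"y": 0.8,"z": 0,"rx": 0,"ry": 0,"rz": 0}
    - {"fingers": 1,"x": 0,"y": 0,"z": 0,"rx": 0,"ry": 0,"rz": 0}
    - {"fingers": 1,"x": 0,"y": 0,"z": 0,"rx": 0,"ry": 0,"rz": 0}

```text
time_s: 11.2
eef_pos: [0.5253, 0.0112, 0.2333]
eef_rot: [0.0, 0.586, 0.81, -0.0]
force: [-0.5, -0.7, 6.1]
grip_width: 0.005
```

jog_arm:
  targets:
    - {"fingers": 1,"x": 0,"y": 0,"z": 14,"rx": 0,"ry": 0,"rz": 0}
    - {"fingers": 1,"x": 0,"y": 0,"z": 40,"rx": 0,"ry": 0,"rz": 0}
    - {"fingers": 1,"x": 0,"y": 0,"z": 40,"rx": 0,"ry": 0,"rz": 0}
    - {"fingers": 1,"x": 0,"y": -40,"z": 20,"rx": 0,"ry": 0,"rz": 0}
    - {"fingers": 1,"x": 0,"y": -40,"z": 0,"rx": 0,"ry": 0,"rz": 0}

```text
time_s: 11.7
eef_pos: [0.5264, -0.0682, 0.3499]
eef_rot: [0.002, 0.585, 0.811, 0.002]
force: [-0.1, 0.5, -0.3]
grip_width: 0.004
```

jog_arm:
  targets:
    - {"fingers": 1,"x": 0,"y": -40,"z": 0,"rx": 0,"ry": 0,"rz": 0}
    - {"fingers": 1,"x": 0,"y": -40,"z": 0,"rx": 0,"ry": 0,"rz": 0}
    - {"fingers": 1,"x": 0,"y": 0,"z": 0,"rx": 0,"ry": 0,"rz": 0}
    - {"fingers": 1,"x": 0,"y": 0,"z": 0,"rx": 0,"ry": 0,"rz": 0}

```text
time_s: 12.1
eef_pos: [0.5249, -0.1495, 0.3466]
eef_rot: [-0.0, 0.587, 0.809, -0.0]
force: [0.0, 1.2, -0.1]
grip_width: -0.0
```

```bash
python3 look.py 7
python3 - <<'E'
import sys; sys.path.insert(0,'.')
from fine import *
fine(); fine(N=3,rx=(.0425,.045))
def f(n,x0,y0):
    a=np.load(f"pics/{n}_avg.npy")[y0:y0+24,x0:x0+32,::-1]
    return cv2.convertScaleAbs(cv2.resize(a,(400,300),interpolation=cv2.INTER_CUBIC),alpha=1.6)
c=np.hstack([f("top",202,224),f("scene",338,212)])
full=np.hstack([cv2.resize(np.load(f"pics/{n}_avg.npy")[:,:,::-1],(400,300)) for n in("top","scene")]).astype(np.uint8)
cv2.imwrite("pics/c7.png",np.vstack([c,full]))
E
```

```text
top orange 85 [214.47 233.12] holder [53.6 39.7 38. ]
top red 13 [214.46 234.95] holder [49.6 40.  46. ]
scene orange 67 [355.17 224.3 ] holder [53.5 35.3 38. ]
scene red 19 [357.15 220.6 ] holder [54.6 37.9 46. ]
tri orange [52.8 38.  37.1]
tri red [50.  40.5 42.7]
12.2 [ 0.5253 -0.1471  0.3469] tip holder [ -50.6 -241.9  180.9] [0.1 0.  0.1]
top red peak 85 y 40.37 clip edges 31.0 48.5 mid 39.75 line 39.84 ptr-line 0.54
scene red peak 57 y 38.56 clip edges 25.5 46.0 mid 35.75 line 38.40 ptr-line 0.17
top red peak 86 y 40.11 clip edges 31.0 48.5 mid 39.75 line 39.84 ptr-line 0.27
scene red peak 56 y 38.59 clip edges 25.5 46.0 mid 35.75 line 38.39 ptr-line 0.19
```

View pics/c7.png

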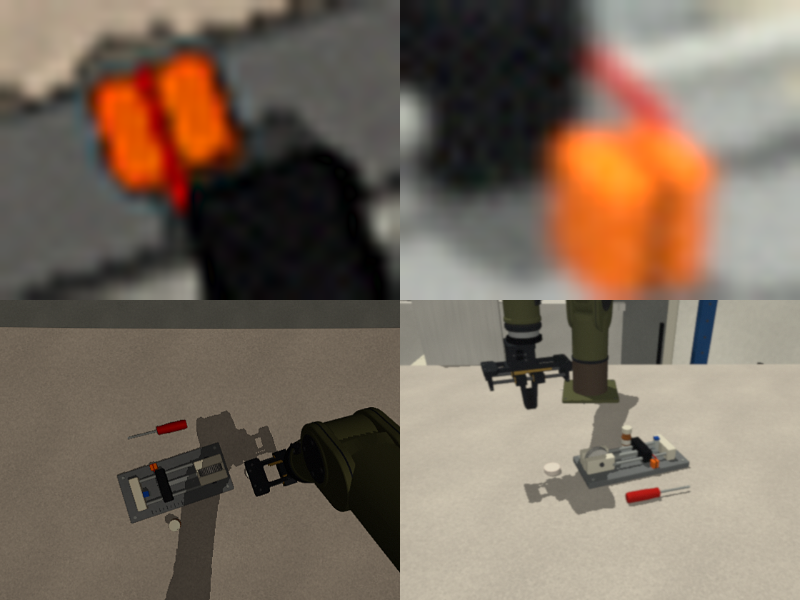

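The pointer now lies over the black line in both views (+0.2 to +0.5 mm). Vial, puck, screwdriver and cell look unmoved, and the hand is clear. Handing in.

```bash
python3 -c "
from station import ctrl;print(ctrl.hand_in())"
```

```text
the job is handed in; nothing more can be done
None
```

The red pointer now stands in line with the black mark, and I have handed the job in. I rolled the thumbwheel with the shut fingertip pressed about 3–4 mm down: two main strokes of about 25 and 17 mm of rim, then two small corrections of 3.4 and 0.8 mm.

- **Alignment:** the last check, with the hand lifted off, put the pointer minus line at +0.3 to +0.5 mm in the top view and +0.2 mm in the scene view. That is about the limit of what the pictures can show.
- **Disagreements:** near the clip, some red readings mixed with the orange and differed by 1–2 mm. One strip reading was plainly wrong and I ignored it. The final readings agree to about 0.4 mm.
- **Surroundings:** I judged the cell, vial, puck and screwdriver unmoved by eye in the last pictures and did not measure them. Vertical force on the tool read at most about 7.4 N.
- **Finish:** the tip is about 180 mm above the bench, clear of everything, at about 13 s. The first four move calls were refused because of missing keys and moved nothing.

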